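# Make up the spare-part kits for the stored bed and cabinet

## Task

Make up the two spare-part kits: in the short tray with two pockets goes the bed's kit, the large caster and the steel U-bracket; in the long tray with three pockets goes the cabinet's kit, the small caster, the wooden foot and the brass door knob. Put each part in a pocket of its own, in any order, standing as it stands now and flat on the pocket's floor, and let go of it. Leave the glass jar, the roll of tape and the tin standing where they are.

Things in the scene. Friction and masses are not known exactly. Their poses are not given: they have to be found in the camera images.
- tray3: The long kit tray, with three pockets: brown wood, fixed to the table. Origin: centre of its underside; z up, the row of pockets runs along its y. Outside 242 mm (y) by 84 mm (x), 22 mm high, walls and floor 5 mm thick; pockets 74 x 74 mm, floor 5 mm above the table, centres at x = 0, y = -79, 0 and +79 mm.
- tray2: The short kit tray, with two pockets: brown wood, fixed to the table. Origin: centre of its underside; z up, the row of pockets runs along its y. Outside 163 mm (y) by 84 mm (x), 22 mm high, walls and floor 5 mm thick; pockets 74 x 74 mm, floor 5 mm above the table, centres at x = 0, y = -39.5 and +39.5 mm.
- caster_large_mid (a point): The large caster (taller, bigger wheel), upside down on its square 52 x 52 mm steel plate: dark wheel 62 mm across, up, between two steel cheeks; 84 mm high. Cheeks 32 mm across along y (the axle line), 28 mm along x, reaching 63 mm above the underside: grip across them along y, about 50 mm up. Point: middle, half-way up, 42 mm above the underside; z up, x and y along the plate's sides.
- caster_small_mid (a point): The small caster (lower, smaller wheel), upside down on its square 52 x 52 mm steel plate: dark wheel 40 mm across, up, between two steel cheeks; 60 mm high. Cheeks 32 mm across along y (the axle line), 28 mm along x, reaching 50 mm above the underside: grip across them along y, about 42 mm up. Point: middle, half-way up, 30 mm above the underside; z up, x and y along the plate's sides.
- foot_mid (a point): Wooden furniture foot: round, pale, 38 mm across at its underside, 50 mm between 24 and 52 mm above the underside (grip it there), 56 mm high, with a thin steel stud 8 mm across sticking up from the middle to 72 mm. Stands upright; the point lies on its axis 36 mm above the underside; z up.
- knob_mid (a point): Brass door knob, standing upright on its round rose: rose 52 mm across and 9 mm high, a neck 20 mm across, and a round knob 48 mm across that is widest from 36 to 52 mm above the underside (grip it there); 62 mm high. The point lies on its axis, half-way up, 31 mm above the underside; z up.
- bracket_mid (a point): The steel U-bracket, open side up: a base 52 mm (its x) by 40 mm (its y), 5 mm thick, with two upright flanges 52 mm long and 5 mm thick along its long sides; 62 mm high, 40 mm over the outsides of the flanges (grip it across them, along y). The point lies in its middle, half-way up, 31 mm above the underside; z up.
- jar: Bystander: a small glass jar with a steel lid, 48 mm across, 70 mm high, loose; origin at the centre of its underside.
- tape: Bystander: a roll of brown tape lying flat, a ring 52 mm across, 36 mm high, loose; origin at the centre of its underside.
- tin: Bystander: a small tin with a paper label, 48 mm across, 60 mm high, loose; origin at the centre of its underside.

How it is judged:
By the outcome, as a careful person would: the job done as asked, in the order asked, and still so for the second after the job is handed in, with the robot touching nothing.
It also fails if it takes over 144 s, if anything falls off the work surface, if the arm or the gripper's body presses on something with over 40 N, if the wrist force passes 120 N, or if a joint passes its speed limit or range.

## Robot

A 6-joint arm with a two-finger parallel gripper is mounted at the origin on the work surface. World frame = base frame: x ahead of the robot, y to its left, z up, the work surface at z = 0. Lengths are in mm, angles in rad, forces in N, time in s.
With the tool pointing down it reaches from about 400 to 925 mm from the base axis. Payload 12.5 kg.
Tool frame: the origin (TCP) lies midway between the tips of the shut fingers; the grasp point (between the pads) lies 19 mm behind it; z points along the fingers, y is the line along which they close (so a half turn about z gives the same grasp; the last joint's range is limited). The gripper opens to 95 mm and grips with 3 to 60 N. Pads are 20 mm wide; open, the fingers measure 119 mm over their backs; the gripper's body (75 mm by 180 mm) begins 59 mm behind the grasp point.
Start: joints at [1.242, 0.491, 1.559, -0, 1.092, -0.106], TCP at [138.082, 609.574, 214.661] pointing down, gripper open.
Joint ranges: [-3.1, 3.1], [-0.84, 2.19], [0.05, 2.79], [-1.13, 4.28], [0.06, 2.93], [-2.69, 2.69]. Speed limits (rad/s): [2.22, 2.22, 2.79, 3.14, 3.14, 3.14].

## Interface

Orientations are given as [roll, pitch, yaw] about the fixed x, y, z axes, in that order (R = Rz(yaw) Ry(pitch) Rx(roll)).
In Python, from cell import state, read_camera, camera_info, env gives the robot as it stands.
- The arm moves only by the tool move_arm, never from a script. Its argument "commands" is a list of rows, each a list of 3 entries, a list of its own where there are three numbers: the shift along the world's x, y, z in cm, then the turn, a rotation vector about the world's x, y, z in degrees, then the opening, from 0 (shut) to 1 (fully open). A call has 1 to 10 rows; each row shifts and turns the commanded pose from where the row before left it; what a row does not reach is not made up. A row lasts 1/10 s, in which the tool goes at most 50 mm and 8.59 degrees, less where a joint would pass 70% of its speed; a pose out of reach is approached as far as the arm can. A call with a gripper value outside its range is refused whole. The fingers move at their own pace and stop on an object; the grip force is fixed at half the most. Time passes only in rows, so rows that do not move let the fingers close. It gives the time, the measured TCP pose, the force, the opening and the grip force at its end, in the units of the state.
- state(): the state, without advancing time (a new reading comes with each control period).
- read_camera(name): name is "scene" or "top" or "wrist"; returns the picture (400x640x3 uint8, blue, green, red); there is no depth.
- camera_info(name): a dict with "K" (3x3 intrinsics, pixels), "cam_to_world" (4x4, takes a point from camera to world coordinates). Camera axes: x right, y down, z forward; pixel columns grow to the right and rows downward; lengths in mm; the calibration is good to about 2 mm. The wrist camera is an equidistant fisheye: a pixel r from the principal point sees the ray r / f radians off the axis. A picture is of the moment at which its call begins: read the wrist's pose just before it. camera_info takes no time and is no camera call; for the wrist camera it gives the pose at the moment of the call.
- env.job_done(): hands the job in; it is judged then, once.
The state is a dict: "t": time; "joints": joint angles; "qvel": joint speeds; "tau": joint torques, N m; "eef_pos": TCP position; "tcp_rot": TCP orientation; "ft_force": force on the tool from outside, world axes, zero at the start; "moment": the same for the moment, N m; "opening": opening from 0.0 (shut) to 1.0 (fully open); "grip_force": force on a finger pad.
Only numpy, scipy, OpenCV 4.12 (cv2) and the standard library are available. Lean on these libraries where they do the work, as an engineer would, in place of code of your own. Each camera call takes 0.05 s, during which the arm holds its last target. There are 200 camera calls.

## Working session

There is one attempt and no reset: what is moved stays moved. The work goes in short steps, Python scripts to look and compute and a tool call to move; the robot and the scene stay as the last step left them, time stands still between calls to the robot, and variables do not carry over. Pictures are saved under pics/ and viewed, at most 14 in all, crops included, and the job is handed in when it is done.

Besides the shell and the picture viewer there is one more tool, called after "Call:" by a JSON object that holds its "fn" and its "kwargs". move_arm: Moves the arm, as the interface text tells. Its arguments: {"type":"object","properties":{"commands":{"type":"array"}},"required":["commands"]}

```bash
mkdir -p pics; python3 - <<'E'
from cell import *
import cv2
for n in("scene","top"):
    im=read_camera(n);cv2.imwrite(f"pics/{n}0.png",im)
    c=camera_info(n);print(n,c["K"],c["cam_to_world"])
print(state())
E
```

```text
scene [[437.93994771   0.         322.70231602]
 [  0.         437.93994771 202.44594169]
 [  0.           0.           1.        ]] [[-7.27818543e-01  4.95922715e-01 -4.73646313e-01  1.14913441e+03]
 [ 6.85659262e-01  5.13847494e-01 -5.15589109e-01  6.60986948e+02]
 [-1.23103798e-02 -7.00015295e-01 -7.14021737e-01  9.65061560e+02]
 [ 0.00000000e+00  0.00000000e+00  0.00000000e+00  1.00000000e+00]]
top [[464.82271038   0.         313.56762348]
 [  0.         464.82271038 192.8826429 ]
 [  0.           0.           1.        ]] [[ 1.68277191e-03 -9.85589294e-01  1.69147606e-01  3.92493618e+02]
 [-9.99629480e-01  2.93741200e-03  2.70605675e-02 -1.64388038e+01]
 [-2.71674618e-02 -1.69130471e-01 -9.85219170e-01  1.12421045e+03]
 [ 0.00000000e+00  0.00000000e+00  0.00000000e+00  1.00000000e+00]]
{'t': 0.1, 'joints': array([ 1.24236575e+00,  4.91524357e-01,  1.55938362e+00,  8.35865891e-06,
        1.09169682e+00, -1.05595007e-01]), 'qvel': array([ 0.00024765, -0.0020947 , -0.00171749, -0.00236272,  0.00110941,
       -0.001028  ]), 'tau': array([ 2.46922027e-03, -6.13629699e+01, -2.58609813e+01,  6.93759928e-02,
        4.70015989e-02,  1.26232571e-07]), 'eef_pos': array([138.02689999, 609.35215744, 214.10628581]), 'tcp_rot': array([-3.14058693e+00, -1.14051507e-04,  2.91875317e+00]), 'ft_force': array([ 0.05065931, -0.22388148,  0.1607049 ]), 'moment': array([ 0.01619524,  0.00553812, -0.06782243]), 'grip_force': 0.0, 'opening': 1.0004492772622726}
```

View pics/top0.png

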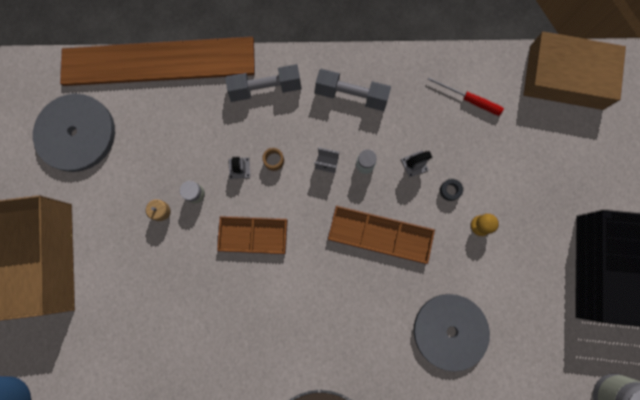

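View pics/scene0.png

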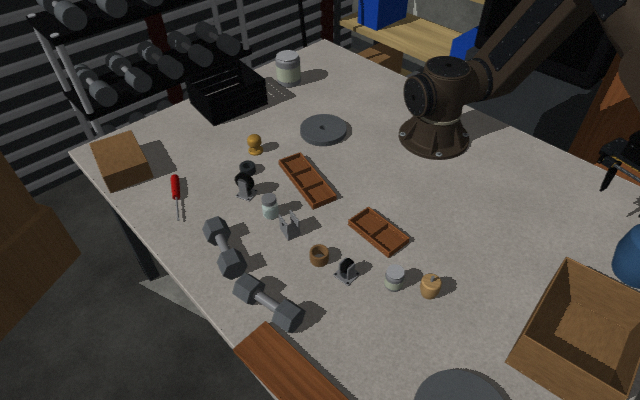

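The top view shows the foot at (157,212), small caster (238,167), tape (273,158), bracket (327,160), large caster (417,163) and knob (485,224). Tray2 is at (253,236) and tray3 at (381,236). Grey cylinders are at (190,190) and (367,160), and a dark ring at (451,190). Next I'll measure on an enlarged crop.

```bash
cat > h.py <<'E'
import numpy as np, cv2
from cell import *
def ray(n,u,v,c=None):
    c=c or camera_info(n);K,T=np.array(c["K"]),np.array(c["cam_to_world"])
    p=np.array([(u-K[0,2])/K[0,0],(v-K[1,2])/K[1,1]])
    if n=="wrist":
        r=np.linalg.norm(p);d=np.r_[p/r*np.sin(r),np.cos(r)] if r>0 else np.array([0,0,1.])
    else: d=np.r_[p,1]
    return T[:3,3],T[:3,:3]@d
def plane(n,u,v,z,c=None):
    o,d=ray(n,u,v,c);return (o+d*(z-o[2])/d[2])[:2]
def project(n,P,c):
    K,T=np.array(c["K"]),np.array(c["cam_to_world"])
    q=T[:3,:3].T@(np.array(P)-T[:3,3])
    if n=="wrist":
        t=np.arctan2(np.hypot(q[0],q[1]),q[2]);q=np.r_[q[:2]/np.hypot(q[0],q[1])*t,1]
    return (K@(q/q[2]))[:2]
E
python3 - <<'E'
from h import *
im=cv2.imread("pics/top0.png")
cv2.imwrite("pics/topcrop.png",cv2.resize(im[140:275,135:515],None,fx=2.1,fy=2.1,interpolation=cv2.INTER_CUBIC))
hsv=cv2.cvtColor(im,cv2.COLOR_BGR2HSV)
for (u,v) in((253,236),(381,236)):
    m=cv2.inRange(hsv,(3,120,40),(14,255,255));m[:200]=0;m[270:]=0;m[:,:215]=0;m[:,440:]=0
    m=cv2.morphologyEx(m,cv2.MORPH_CLOSE,np.ones((9,9)))
cs=cv2.findContours(m,0,2)[0]
for c in cs:
    if cv2.contourArea(c)>500:
        b=cv2.boxPoints(cv2.minAreaRect(c));p=np.array([plane("top",*q,18) for q in b]);print("tray",b.round(),p.round(),p.mean(0).round(1),[np.linalg.norm(p[i]-p[i-1]).round() for i in range(4)])
for k,u,v,z in(("foot",157,209,60),("scaster",237,163,50),("tape",273,158,36),("brk",327,159,40),("lcaster",417,160,60),("ring",451,188,20),("knob",487,223,45),("cyl1",190,187,60),("cyl2",367,157,65)):print(k,plane("top",u,v,z).round())
E
```

```text
tray [[217. 251.]
 [219. 216.]
 [286. 219.]
 [285. 254.]] [[444. 243.]
 [526. 242.]
 [518.  79.]
 [437.  82.]] [481.2 161.5] [np.float64(161.0), np.float64(82.0), np.float64(163.0), np.float64(81.0)]
tray [[328. 239.]
 [336. 206.]
 [435. 230.]
 [427. 264.]] [[ 471.  -19.]
 [ 551.  -39.]
 [ 492. -273.]
 [ 414. -251.]] [ 481.8 -145.7] [np.float64(238.0), np.float64(82.0), np.float64(241.0), np.float64(81.0)]
foot [538. 378.]
scaster [650. 196.]
tape [665. 112.]
brk [661. -19.]
lcaster [ 652. -229.]
ring [ 593. -315.]
knob [ 506. -387.]
cyl1 [590. 303.]
cyl2 [ 659. -112.]
```

View pics/topcrop.png

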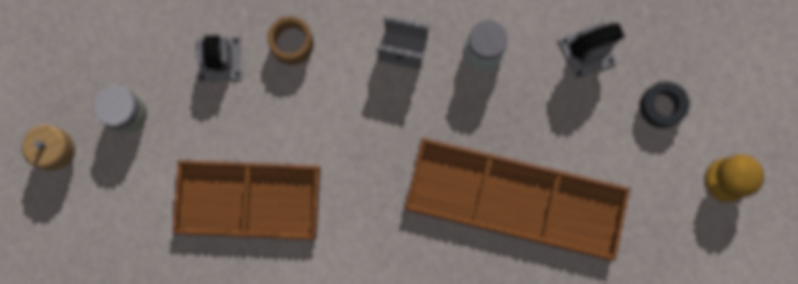

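Top crop: the tape, jar/tin and a dark ring stand between the parts. The large caster's wheel line points roughly -67°, the small caster's wheel lies along x, and the bracket's flanges run roughly along y. I'll go to the foot first.

Call:
{"fn": "move_arm", "kwargs": {"commands": [[[4,-2.3,0],[0,0,-4.2],0.85],[[4,-2.3,0],[0,0,-4.2],0.85],[[4,-2.3,0],[0,0,-4.2],0.85],[[4,-2.3,0],[0,0,-4.2],0.85],[[4,-2.3,0],[0,0,-4.2],0.85],[[4,-2.3,0],[0,0,-4.2],0.85],[[4,-2.3,0],[0,0,-4.2],0.85],[[4,-2.3,0],[0,0,-4.2],0.85],[[4,-2.3,0],[0,0,-4.2],0.85],[[4,-2.3,0],[0,0,-4.2],0.85]]}}

```text
t: 1.1
eef_pos: [539.5, 378.3, 214.4]
tcp_rot: [-3.141, -0.0, 2.183]
ft_force: [0.2, 1.2, 0.4]
opening: 0.848
grip_force: 0.0
```

```bash
python3 - <<'E'
from h import *
c=camera_info("wrist");im=read_camera("wrist");cv2.imwrite("pics/w1.png",im)
import pickle;pickle.dump(c,open("pics/w1.pkl","wb"))
s=state();print(s["t"],s["eef_pos"],s["tcp_rot"],s["joints"]);print(c)
for k,P in(("foot",(538,378,56)),("tcp",s["eef_pos"])):print(k,project("wrist",P,c))
E
```

```text
1.15 [544.80485734 374.85176327 214.01641103] [3.14078719e+00 1.73836093e-03 2.17481847e+00] [ 0.50352349  0.54385761  1.46382439 -0.00182052  1.13293549 -0.09972825]
{'K': array([[309.70691629,   0.        , 317.72083901],
       [  0.        , 309.70691629, 197.90622208],
       [  0.        ,   0.        ,   1.        ]]), 'cam_to_world': array([[ 8.18973706e-01,  5.48778235e-01,  1.67703659e-01,
         4.92493932e+02],
       [ 5.73830343e-01, -7.82759990e-01, -2.40843385e-01,
         4.47623508e+02],
       [-8.97893490e-04,  2.93477847e-01, -9.55965453e-01,
         3.85296482e+02],
       [ 0.00000000e+00,  0.00000000e+00,  0.00000000e+00,
         1.00000000e+00]])}
foot [315.54221941 182.24258886]
tcp [319.71300396 254.9484274 ]
```

View pics/w1.png

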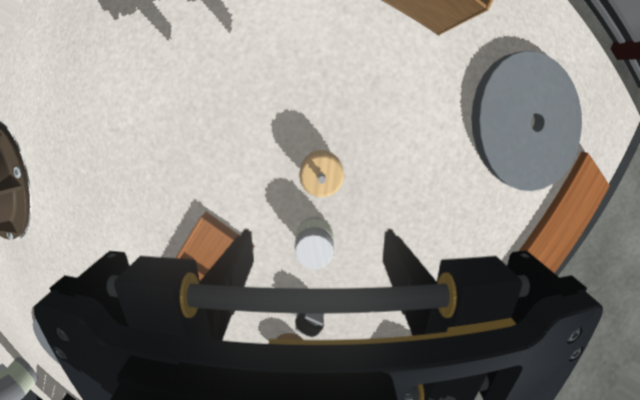

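The wrist view shows the foot's top disc at about (321,174), the jar lid at (314,250), and fingers open on both sides.

```bash
cat >> h.py <<'E'
def blob(im,c,lo,hi,guess,z,rad=45,name="wrist"):
    """min enclosing circle in world plane z of the colour blob near guess (world xy)"""
    u,v=project(name,(*guess,z),c);h=cv2.cvtColor(im,cv2.COLOR_BGR2HSV)
    m=cv2.inRange(h,lo,hi);w=np.zeros_like(m);cv2.circle(w,(int(u),int(v)),rad,255,-1);m&=w
    m=cv2.morphologyEx(m,cv2.MORPH_CLOSE,np.ones((7,7)));m=cv2.morphologyEx(m,cv2.MORPH_OPEN,np.ones((3,3)))
    k=max(cv2.findContours(m,0,2)[0],key=cv2.contourArea)
    P=np.array([plane(name,*q[0],z,c) for q in k],np.float32)
    return k,P,cv2.minEnclosingCircle(P)
E
python3 - <<'E'
from h import *
import pickle
c=pickle.load(open("pics/w1.pkl","rb"));im=cv2.imread("pics/w1.png")
k,P,o=blob(im,c,(8,60,80),(30,255,255),(538,378),54);print(cv2.boundingRect(k),o, (P.min(0)+P.max(0))/2)
print("stud",plane("wrist",321,179,72,c), "lid",plane("wrist",314,252,70,c),plane("wrist",314,252,60,c))
s=state();print(s["eef_pos"],s["tcp_rot"])
E
```

```text
(300, 151, 44, 46) ((537.659912109375, 388.85491943359375), 26.017742156982422) [538.25903 388.60486]
stud [538.44472466 387.49525721] lid [581.27845284 313.03996968] [584.09435871 308.77149395]
[544.80485734 374.85176327 214.01641103] [3.14078719e+00 1.73836093e-03 2.17481847e+00]
```

Call:
{"fn": "move_arm", "kwargs": {"commands": [[[0,0.8,-2],[0,0,0],0.8],[[0,0,-3],[0,0,0],0.8],[[0,0,-3],[0,0,0],0.8],[[0,0,-2],[0,0,0],0.8],[[0,0,0],[0,0,0],0.8],[[0,0,0],[0,0,0],0.8]]}}

```text
t: 1.75
eef_pos: [538.2, 387.7, 114.9]
tcp_rot: [-3.141, -0.0, 2.186]
ft_force: [-0.2, 0.1, -0.1]
opening: 0.797
grip_force: 0.0
```

Call:
{"fn": "move_arm", "kwargs": {"commands": [[[0,0,-3],[0,0,0],0.8],[[0,0,-3],[0,0,0],0.8],[[0,0,-2.2],[0,0,0],0.8],[[0,0,-1.2],[0,0,0],0.8],[[0,0,0],[0,0,0],0.6],[[0,0,0],[0,0,0],0.45],[[0,0,0],[0,0,0],0.4],[[0,0,0],[0,0,0],0.4],[[0,0,0],[0,0,0],0.4],[[0,0,0],[0,0,0],0.4]]}}

```text
t: 2.75
eef_pos: [538.6, 387.9, 21.9]
tcp_rot: [3.14, 0.0, 2.186]
ft_force: [-0.5, -0.4, 7.9]
opening: 0.519
grip_force: 30.0
```

Call:
{"fn": "move_arm", "kwargs": {"commands": [[[0,0,3],[0,0,0],0.4],[[0,0,4],[0,0,0],0.4],[[0,0,3.4],[0,0,0],0.4],[[-0.3,-3,2],[0,0,-4.2],0.4],[[-0.4,-4.5,0],[0,0,-5],0.4],[[-0.4,-4.5,0],[0,0,-5],0.4],[[-0.4,-4.5,0],[0,0,-5],0.4],[[-0.4,-4.5,0],[0,0,-5],0.4],[[-0.4,-4.5,0],[0,0,-5],0.4],[[-0.4,-4.5,0],[0,0,-5],0.4]]}}

```text
t: 3.75
eef_pos: [510.7, 86.0, 145.1]
tcp_rot: [3.141, -0.0, 1.586]
ft_force: [0.3, 0.1, -1.0]
opening: 0.519
grip_force: 30.0
```

```bash
python3 - <<'E'
from h import *
im=cv2.imread("pics/top0.png");c=camera_info("top")
print(plane("top",154.2,209.3,72,c))
k,P,o=blob(im,c,(8,90,80),(30,255,255),(538,385),54,25,"top");print(o)
k,P,o=blob(im,c,(15,150,60),(30,255,255),(506,-387),48,25,"top");print(cv2.boundingRect(k),o)
E
```

```text
[535.8349115  379.95088173]
((538.3113403320312, 380.1835632324219), 26.352663040161133)
(472, 215, 26, 20) ((503.9259948730469, -379.5589599609375), 29.832073211669922)
```

Call:
{"fn": "move_arm", "kwargs": {"commands": [[[-0.2,-4,0],[0,0,-5],0.4],[[-0.2,-4,0],[0,0,-5],0.4],[[-0.2,-4,0],[0,0,-5],0.4],[[-0.3,-3,0],[0,0,0],0.4],[[0,0,0],[0,0,0],0.4],[[0,0,0],[0,0,0],0.4],[[0,0,0],[0,0,0],0.4]]}}

```text
t: 4.45
eef_pos: [502.1, -61.7, 144.8]
tcp_rot: [3.141, -0.0, 1.328]
ft_force: [0.3, -0.1, -1.2]
opening: 0.517
grip_force: 30.0
```

```bash
python3 - <<'E'
from h import *
s=state();print(s["eef_pos"],np.degrees(s["tcp_rot"]))
c=camera_info("wrist");im=read_camera("wrist");t=read_camera("top")
cv2.imwrite("pics/both1.png",np.vstack([im[:340],cv2.resize(t[140:270,320:520],None,fx=2,fy=2)] if 0 else [im[:340],cv2.resize(t[140:270,135:515],(640,219))]))
e=s["eef_pos"]
print("foot top in hand", (e+[0,0,35]).round(),project("wrist",e+[0,0,35],c),project("top",e+[0,0,51],camera_info("top")))
for n in("wrist","top"):
  for y in (-79,0,79):
    a=np.radians(-14);print(n,project(n,(481.8-np.sin(a)*y,-145.7+np.cos(a)*y,5),camera_info(n)).round(),end=" ")
E
```

```text
[502.09937736 -61.7307709  144.80039124] [ 1.79987225e+02 -5.23021120e-03  7.60698800e+01]
foot top in hand [502. -62. 180.] [316.88414351 277.95255928] [348.81937506 217.25244822]
wrist [318. 316.] wrist [318. 262.] wrist [318. 195.] top [413. 243.] top [380. 235.] top [348. 227.]
```

View pics/both1.png

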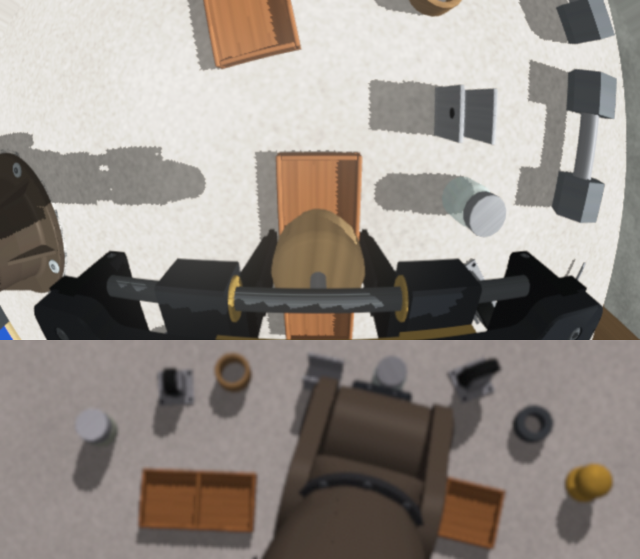

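The wrist view shows the tray3 end edge corners at (278,153) and (360,153), the foot centred in the fingers at x≈318, the bracket at (465,113) and the jar lid at (487,213). The tray2 end corners are at (215,66) and (299,48). I'll compute the tray from these as a check.

```bash
python3 - <<'E'
from h import *
c=camera_info("wrist")
a=np.radians(-14);R=np.array([[np.cos(a),-np.sin(a)],[np.sin(a),np.cos(a)]])
for x,y in((-42,121),(42,121)):
    p=np.array([481.8,-145.7])+R@[x,y];print("top-predicted",p.round(1),project("wrist",(*p,22),c).round(1))
print("wrist",plane("wrist",278,153,22,c),plane("wrist",360,153,22,c))
a=np.radians(-2.5);R=np.array([[np.cos(a),-np.sin(a)],[np.sin(a),np.cos(a)]])
for x,y in((-42,-81.5),(42,-81.5)):
    p=np.array([481.2,161.5])+R@[x,y];print("t2 top-predicted",p.round(1),project("wrist",(*p,22),c).round(1))
print("wrist",plane("wrist",215,66,22,c),plane("wrist",299,48,22,c))
E
```

```text
top-predicted [470.3 -18.1] [274.6 158.2]
top-predicted [551.8 -38.5] [361.6 158.3]
wrist [474.92143754 -14.07872105] [551.46142774 -33.0112289 ]
t2 top-predicted [435.7  81.9] [214.4  69.8]
t2 top-predicted [519.6  78.2] [299.4  48.1]
wrist [437.17323916  85.44715321] [519.28440819  78.45379617]
```

Call:
{"fn": "move_arm", "kwargs": {"commands": [[[0,-0.4,-2],[0,0,0],0.4],[[0,0,-3],[0,0,0],0.4],[[0,0,-3],[0,0,0],0.4],[[0,0,-2],[0,0,0],0.4],[[0,0,-1],[0,0,0],0.4],[[0,0,-0.5],[0,0,0],0.4],[[0,0,-0.2],[0,0,0],0.4],[[0,0,0],[0,0,0],0.4],[[0,0,0],[0,0,0],0.4]]}}

```text
t: 5.45
eef_pos: [502.5, -66.4, 28.4]
tcp_rot: [3.14, 0.0, 1.327]
ft_force: [-0.3, -0.2, -0.9]
opening: 0.522
grip_force: 30.0
```

Call:
{"fn": "move_arm", "kwargs": {"commands": [[[0,0,-0.15],[0,0,0],0.4],[[0,0,0],[0,0,0],0.4],[[0,0,0],[0,0,0],0.4]]}}

```text
t: 5.75
eef_pos: [502.5, -66.5, 26.9]
tcp_rot: [3.14, 0.0, 1.327]
ft_force: [-0.1, 0.2, 4.7]
opening: 0.519
grip_force: 30.0
```

Call:
{"fn": "move_arm", "kwargs": {"commands": [[[0,0,0],[0,0,0],0.8],[[0,0,0],[0,0,0],0.8],[[0,0,3],[0,0,0],0.8],[[0,0,4],[0,0,0],0.8],[[0,0,4],[0,0,0],0.8],[[4,1.2,3],[0,0,0],0.8],[[4,1.2,2],[0,0,0],0.8],[[4,1.2,0],[0,0,0],0.8],[[4,1.2,0],[0,0,0],0.8],[[0,0,0],[0,0,0],0.7]]}}

```text
t: 6.75
eef_pos: [664.2, -17.5, 184.6]
tcp_rot: [3.14, -0.0, 1.328]
ft_force: [-0.6, -0.4, -0.9]
opening: 0.761
grip_force: 0.0
```

Call:
{"fn": "move_arm", "kwargs": {"commands": [[[0,0,0],[0,0,0],0.7],[[0,0,0],[0,0,0],0.7]]}}

```text
t: 6.95
eef_pos: [660.1, -18.9, 185.1]
tcp_rot: [-3.141, 0.0, 1.327]
ft_force: [-1.3, -0.4, -0.4]
opening: 0.704
grip_force: 0.0
```

```bash
cat > snap.py <<'E'
from h import *
import pickle,sys
s=state();c=camera_info("wrist");im=read_camera("wrist");n=sys.argv[1]
cv2.imwrite(f"pics/{n}.png",im);pickle.dump(c,open(f"pics/{n}.pkl","wb"))
cv2.imwrite(f"pics/{n}v.png",cv2.resize(im[80:280,190:450],None,fx=2.8,fy=2.8,interpolation=cv2.INTER_CUBIC))
print(s["t"],s["eef_pos"],np.degrees(s["tcp_rot"]))
E
python3 snap.py w2
```

```text
6.95 [660.09127669 -18.93512308 185.10892353] [-1.79946644e+02  8.78386334e-03  7.60229717e+01]
```

View pics/w2v.png

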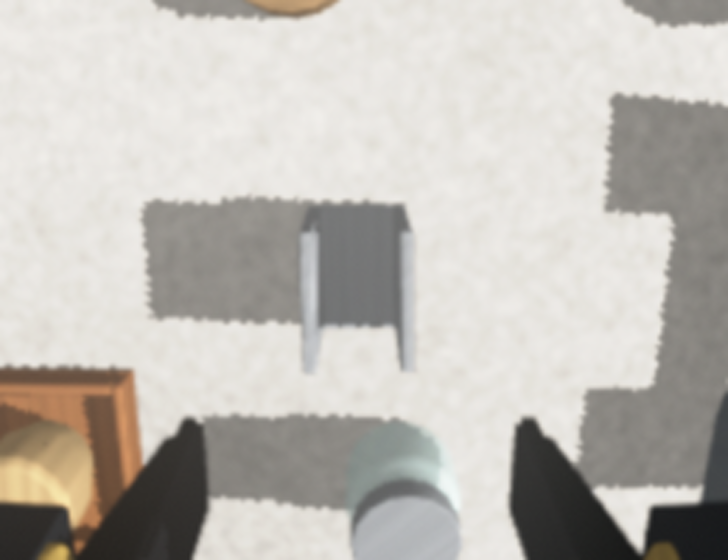

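The bracket's flange tops lie at u≈303–413, v≈232–372 in the crop, parallel to the image columns, so they are already aligned with the gripper. The foot stands in its pocket and the jar is just below.

```bash
python3 - <<'E'
from h import *
import pickle
c=pickle.load(open("pics/w2.pkl","rb"))
P=[plane("wrist",190+u/2.8,80+v/2.8,62,c) for u,v in((303,232),(303,372),(414,232),(414,372))]
print(np.round(P,1),np.mean(P,0)); print("jar",plane("wrist",190+406/2.8,80+540/2.8,70,c))
P=[plane("wrist",190+u/2.8,80+v/2.8,5,c) for u,v in((318,326),(404,326))];print("base near edge mid",np.mean(P,0))
t=cv2.imread("pics/top0.png")
E
```

```text
[[649.2  14.2]
 [635.9 -35.3]
 [686.3   5. ]
 [674.8 -44.9]] [661.56621712 -15.26413256]
jar [ 657.12950481 -108.00602699]
base near edge mid [656.38925895 -40.26340645]
```

Call:
{"fn": "move_arm", "kwargs": {"commands": [[[0.1,0.3,-3],[0,0,0],0.75],[[0,0,-4],[0,0,0],0.75],[[0,0,-4],[0,0,0],0.75],[[0,0,-3],[0,0,0],0.75],[[0,0,-1.7],[0,0,0],0.75],[[0,0,-0.6],[0,0,0],0.75],[[0,0,0],[0,0,0],0.5],[[0,0,0],[0,0,0],0.35],[[0,0,0],[0,0,0],0.3],[[0,0,0],[0,0,0],0.3]]}}

```text
t: 8.0
eef_pos: [662.4, -15.8, 23.4]
tcp_rot: [3.14, -0.0, 1.327]
ft_force: [1.0, -0.2, 0.9]
opening: 0.469
grip_force: 0.0
```

Call:
{"fn": "move_arm", "kwargs": {"commands": [[[0,0,0],[0,0,0],0.3],[[0,0,0],[0,0,0],0.3]]}}

```text
t: 8.2
eef_pos: [662.1, -15.7, 23.1]
tcp_rot: [3.141, -0.0, 1.327]
ft_force: [-2.0, 0.1, 6.3]
opening: 0.419
grip_force: 30.0
```

Call:
{"fn": "move_arm", "kwargs": {"commands": [[[0,0,3],[0,0,0],0.3],[[0,0,4],[0,0,0],0.3],[[0,0,4],[0,0,0],0.3],[[-1.9,2.8,1],[0,0,1.5],0.3],[[-3.2,3.8,0],[0,0,2],0.3],[[-3.2,3.8,0],[0,0,2],0.3],[[-3.2,3.8,0],[0,0,2],0.3],[[-3.2,3.8,0],[0,0,2],0.3],[[-3.2,3.8,0],[0,0,2],0.3],[[0,0,0],[0,0,0],0.3]]}}

```text
t: 9.2
eef_pos: [479.2, 205.5, 142.5]
tcp_rot: [-3.14, -0.0, 1.533]
ft_force: [-0.1, 0.3, -2.3]
opening: 0.422
grip_force: 30.0
```

Call:
{"fn": "move_arm", "kwargs": {"commands": [[[0,0,0],[0,0,0],0.3],[[0,0,0],[0,0,0],0.3]]}}

```text
t: 9.4
eef_pos: [483.6, 201.9, 142.4]
tcp_rot: [3.141, -0.0, 1.527]
ft_force: [-0.5, -0.1, -1.3]
opening: 0.419
grip_force: 30.0
```

```bash
python3 snap.py w3
```

```text
9.4 [483.59532724 201.88479743 142.41761374] [ 1.79962632e+02 -3.72057229e-03  8.75055305e+01]
```

View pics/w3v.png

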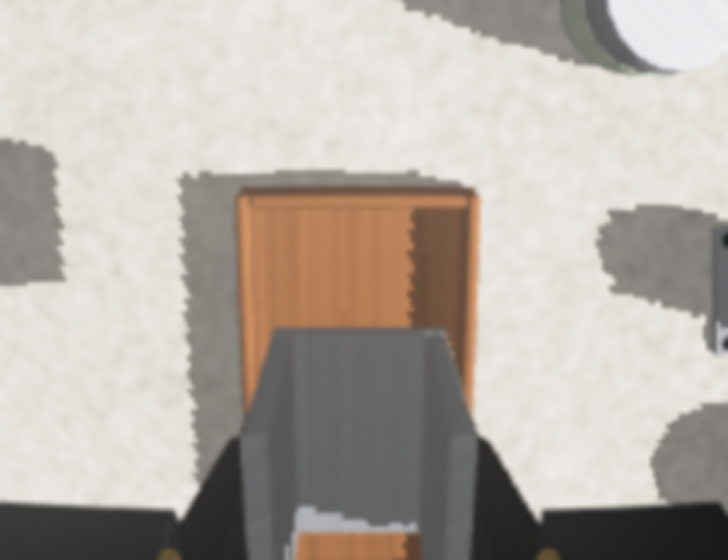

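The tray2 end edge's top corners are at (238,190) and (478,190) in the crop. The bracket hangs straight between the fingers.

```bash
python3 - <<'E'
from h import *
import pickle
c=pickle.load(open("pics/w3.pkl","rb"))
P=[plane("wrist",190+u/2.8,80+v/2.8,22,c) for u,v in((238,190),(478,190))]
print(np.round(P,1),np.mean(P,0)); 
b=[plane("wrist",190+u/2.8,80+v/2.8,142.4-23+5,c) for u,v in((275,328),(445,330))];print("bracket base +y edge",b,np.mean(b,0))
E
```

```text
[[445.6 248.3]
 [527.1 244.7]] [486.37290548 246.49585306]
bracket base +y edge [array([466.60174262, 229.54116911]), array([505.39878731, 227.34550146])] [486.00026496 228.44333529]
```

Call:
{"fn": "move_arm", "kwargs": {"commands": [[[0,0.2,-2],[0,0,0],0.3],[[0,0,-3],[0,0,0],0.3],[[0,0,-3],[0,0,0],0.3],[[0,0,-2],[0,0,0],0.3],[[0,0,-1],[0,0,0],0.3],[[0,0,-0.3],[0,0,0],0.3],[[0,0,-0.1],[0,0,0],0.3],[[0,0,0],[0,0,0],0.3],[[0,0,0],[0,0,0],0.3]]}}

```text
t: 10.35
eef_pos: [483.4, 204.3, 29.2]
tcp_rot: [3.14, -0.0, 1.528]
ft_force: [-0.1, -0.2, -1.1]
opening: 0.417
grip_force: 30.0
```

Call:
{"fn": "move_arm", "kwargs": {"commands": [[[0,0,-0.15],[0,0,0],0.3],[[0,0,0],[0,0,0],0.3],[[0,0,0],[0,0,0],0.3]]}}

```text
t: 10.65
eef_pos: [483.4, 204.4, 28.1]
tcp_rot: [3.14, -0.001, 1.528]
ft_force: [-1.9, -2.1, 10.2]
opening: 0.42
grip_force: 30.0
```

Call:
{"fn": "move_arm", "kwargs": {"commands": [[[0,0,0],[0,0,0],0.7],[[0,0,0],[0,0,0],0.7],[[0,0,3],[0,0,0],0.7],[[0,0,4],[0,0,0],0.7],[[0,0,4],[0,0,0],0.7],[[1.6,-0.1,3],[0,0,8.4],0.6],[[1.6,-0.1,2],[0,0,8.4],0.6],[[1.6,-0.1,0],[0,0,8.4],0.6],[[1.6,-0.1,0],[0,0,8.4],0.6],[[1.6,-0.1,0],[0,0,8.4],0.6]]}}

```text
t: 11.65
eef_pos: [563.5, 199.2, 187.1]
tcp_rot: [3.141, 0.0, 2.267]
ft_force: [-0.1, 0.3, -0.8]
opening: 0.598
grip_force: 0.0
```

Call:
{"fn": "move_arm", "kwargs": {"commands": [[[1.7,-0.1,0],[0,0,8.4],0.6],[[1.7,-0.1,0],[0,0,8.4],0.6],[[1.7,-0.1,0],[0,0,8.4],0.6],[[1.7,-0.1,0],[0,0,8.4],0.6],[[1.7,0,0],[0,0,8.4],0.6],[[0,0,0],[0,0,8.4],0.6],[[0,0,0],[0,0,0],0.6],[[0,0,0],[0,0,0],0.6],[[0,0,0],[0,0,0],0.6]]}}

```text
t: 12.55
eef_pos: [647.7, 195.3, 186.9]
tcp_rot: [3.141, -0.0, 3.137]
ft_force: [-0.1, 0.1, -1.3]
opening: 0.603
grip_force: 0.0
```

```bash
python3 snap.py w4
```

```text
12.55 [647.70876808 195.33846387 186.93431694] [ 1.79991905e+02 -7.36810957e-04  1.79748551e+02]
```

View pics/w4v.png

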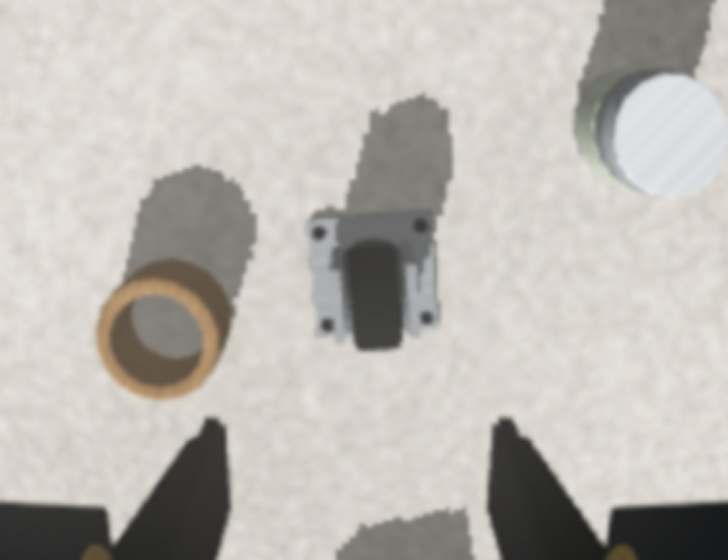

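The caster's plate holes are at (319,232), (420,226), (427,318) and (328,325) in the crop. The tape is to the left at (160,340) and the tin at the upper right.

```bash
python3 - <<'E'
from h import *
import pickle
c=pickle.load(open("pics/w4.pkl","rb"))
P=np.array([plane("wrist",190+u/2.8,80+v/2.8,4,c) for u,v in((319,232),(420,226),(427,318),(328,325))])
print(P.round(1),P.mean(0))
for d in(P[0]-P[1],P[3]-P[2],P[2]-P[1],P[3]-P[0]):print(np.degrees(np.arctan2(d[1],d[0])))
print("wheel top",plane("wrist",190+379/2.8,80+318/2.8,58,c),"tape",plane("wrist",190+158/2.8,80+339/2.8,36,c))
E
```

```text
[[631.1 180.4]
 [628.7 222.3]
 [668.5 225.8]
 [671.4 183.6]] [649.90556397 203.02226837]
-86.76463395704656
-86.0654444444891
5.047878492256997
4.514969860543724
wheel top [652.60681957 204.00384382] tape [667.16472385 117.08712655]
```

Call:
{"fn": "move_arm", "kwargs": {"commands": [[[0.2,0.7,-3],[0,0,4.2],0.6],[[0,0,-4],[0,0,0],0.6],[[0,0,-4],[0,0,0],0.6],[[0,0,-3],[0,0,0],0.6],[[0,0,-1.7],[0,0,0],0.6],[[0,0,-0.7],[0,0,0],0.6],[[0,0,0],[0,0,0],0.6],[[0,0,0],[0,0,0],0.4],[[0,0,0],[0,0,0],0.2],[[0,0,0],[0,0,0],0.2]]}}

```text
t: 13.6
eef_pos: [650.5, 202.3, 24.0]
tcp_rot: [3.141, 0.002, -3.07]
ft_force: [0.3, 1.0, 0.1]
opening: 0.406
grip_force: 0.0
```

Call:
{"fn": "move_arm", "kwargs": {"commands": [[[0,0,0],[0,0,0],0.2],[[0,0,0],[0,0,0],0.2],[[0,0,0],[0,0,0],0.2]]}}

```text
t: 13.9
eef_pos: [650.3, 202.3, 23.6]
tcp_rot: [3.141, 0.001, -3.069]
ft_force: [-1.7, -1.3, 6.3]
opening: 0.334
grip_force: 30.0
```

Call:
{"fn": "move_arm", "kwargs": {"commands": [[[0,0,3],[0,0,0],0.2],[[0,0,4],[0,0,0],0.2],[[0,0,4],[0,0,0],0.2],[[-1,-2,1],[0,0,-2],0.2],[[-2,-4.1,0],[0,0,-2],0.2],[[-2,-4.1,0],[0,0,-2],0.2],[[-2,-4.1,0],[0,0,-2],0.2],[[-2,-4.1,0],[0,0,-2],0.2],[[-2,-4.1,0],[0,0,-2],0.2],[[-2,-4.1,0],[0,0,-2],0.2]]}}

```text
t: 14.9
eef_pos: [518.9, -65.1, 142.9]
tcp_rot: [3.142, 0.0, 2.968]
ft_force: [1.4, -0.4, -0.8]
opening: 0.338
grip_force: 30.0
```

Call:
{"fn": "move_arm", "kwargs": {"commands": [[[-2,-4.1,0],[0,0,-2],0.2],[[-1.7,-3.7,0],[0,0,-2.2],0.2],[[0,0,0],[0,0,0],0.2],[[0,0,0],[0,0,0],0.2],[[0,0,0],[0,0,0],0.2],[[0,0,0],[0,0,0],0.2]]}}

```text
t: 15.5
eef_pos: [483.4, -140.7, 142.8]
tcp_rot: [3.141, -0.0, 2.898]
ft_force: [-0.3, 1.1, -1.0]
opening: 0.335
grip_force: 30.0
```

```bash
python3 snap.py w5
```

```text
15.5 [ 483.36108748 -140.72588367  142.76890695] [ 1.79988947e+02 -4.32113927e-03  1.66038143e+02]
```

View pics/w5v.png

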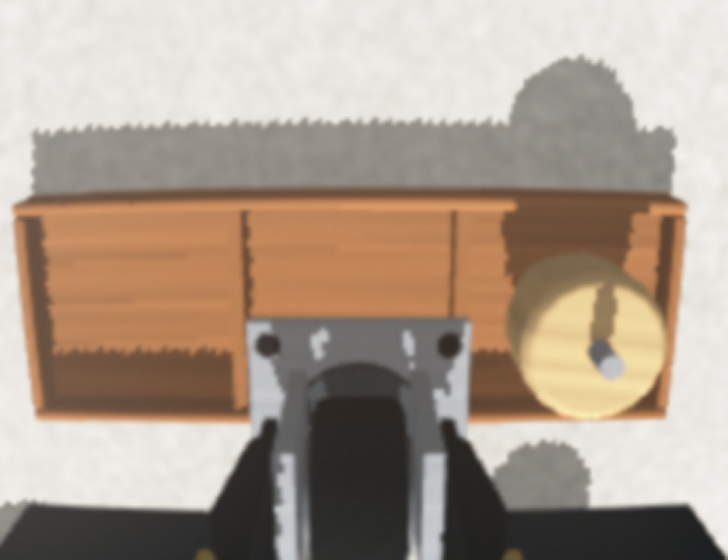

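The whole of tray3 is visible. Its top corners are at (15,203), (687,201), (665,418) and (38,418). The foot stands in the right-hand pocket, and the held caster's near plate edge runs (247,320)–(470,320), parallel to the tray.

```bash
python3 - <<'E'
from h import *
import pickle
c=pickle.load(open("pics/w5.pkl","rb"))
f=lambda L,z:np.array([plane("wrist",190+u/2.8,80+v/2.8,z,c) for u,v in L])
T=f(((15,203),(687,201),(665,418),(38,418)),22);print(T.round(1),T.mean(0),[np.linalg.norm(T[i]-T[i-1]).round(1) for i in range(4)])
d=T[1]-T[0];print(np.degrees(np.arctan2(d[1],d[0])))
P=f(((247,320),(470,320)),142.8-23.6+4);e=P.mean(0);a=np.radians(-14);print("plate edge",P.round(1),"centre",e+26*np.array([np.cos(a),np.sin(a)]))
y=np.array([-np.sin(a),np.cos(a)])
for k in(-79,0,79):print((T.mean(0)+k*y).round(1))
E
```

```text
[[ 414.4 -248.5]
 [ 471.8  -16. ]
 [ 552.5  -36. ]
 [ 494.6 -268.4]] [ 483.33515708 -142.22291652] [np.float64(82.7), np.float64(239.5), np.float64(83.1), np.float64(239.4)]
76.12387502818552
plate edge [[ 451.4 -157.9]
 [ 463.9 -108.1]] centre [ 482.87798243 -139.25325514]
[ 464.2 -218.9]
[ 483.3 -142.2]
[502.4 -65.6]
```

Call:
{"fn": "move_arm", "kwargs": {"commands": [[[0,-0.25,-2],[0,0,0],0.2],[[0,0,-3],[0,0,0],0.2],[[0,0,-3],[0,0,0],0.2],[[0,0,-2],[0,0,0],0.2],[[0,0,-1],[0,0,0],0.2],[[0,0,-0.3],[0,0,0],0.2],[[0,0,-0.15],[0,0,0],0.2],[[0,0,-0.1],[0,0,0],0.2],[[0,0,0],[0,0,0],0.2],[[0,0,0],[0,0,0],0.2]]}}

```text
t: 16.55
eef_pos: [483.4, -144.2, 28.6]
tcp_rot: [-3.142, 0.002, 2.896]
ft_force: [-2.0, 1.9, 6.5]
opening: 0.337
grip_force: 30.0
```

Call:
{"fn": "move_arm", "kwargs": {"commands": [[[0,0,0],[0,0,0],0.55],[[0,0,0],[0,0,0],0.55],[[0,0,3],[0,0,0],0.55],[[0,0,4],[0,0,0],0.55],[[0,0,4],[0,0,0],0.55],[[0.3,-4.7,3],[0,0,0],0.7],[[0.4,-4.8,2],[0,0,0],0.75],[[0.4,-4.8,0],[0,0,0],0.75],[[0.5,-4.8,0],[0,0,0],0.75],[[0.5,-4.8,0],[0,0,0],0.75]]}}

```text
t: 17.55
eef_pos: [503.4, -378.4, 184.0]
tcp_rot: [-3.141, 0.001, 2.896]
ft_force: [1.2, -0.0, 0.1]
opening: 0.747
grip_force: 0.0
```

Call:
{"fn": "move_arm", "kwargs": {"commands": [[[0,0,0],[0,0,0],0.75],[[0,0,0],[0,0,0],0.75],[[0,0,0],[0,0,0],0.75]]}}

```text
t: 17.85
eef_pos: [503.3, -375.4, 183.4]
tcp_rot: [3.141, -0.0, 2.896]
ft_force: [-0.2, 1.0, -0.4]
opening: 0.747
grip_force: 0.0
```

```bash
python3 snap.py w6; python3 - <<'E'
from h import *
import pickle
c=pickle.load(open("pics/w6.pkl","rb"));im=cv2.imread("pics/w6.png")
k,P,o=blob(im,c,(12,110,60),(35,255,255),(506,-383),44,60);print(cv2.boundingRect(k),o)
E
```

```text
17.85 [ 503.32645701 -375.37817657  183.38193169] [ 1.79972081e+02 -2.66941253e-02  1.65956628e+02]
(287, 171, 43, 43) ((504.576416015625, -383.1943359375), 26.601900100708008)
```

View pics/w6v.png

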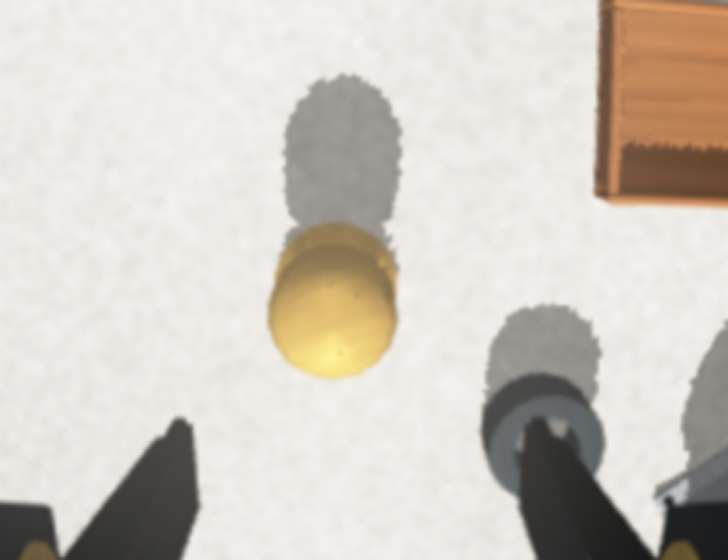

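The knob's round top is at (333,313) in the crop with radius 64. The rose peeks out above it and the dark ring is at lower right.

```bash
python3 - <<'E'
from h import *
import pickle
c=pickle.load(open("pics/w6.pkl","rb"))
for u,v,z in((333,313,46),(269,313,46),(397,313,46),(337,222,9)):print(plane("wrist",190+u/2.8,80+v/2.8,z,c))
E
```

```text
[ 506.31273975 -384.28021098]
[ 500.50682956 -407.32856025]
[ 512.07171239 -361.32023105]
[ 479.69841134 -376.77257481]
```

Call:
{"fn": "move_arm", "kwargs": {"commands": [[[0.2,-0.85,-3],[0,0,0],0.75],[[0,0,-4],[0,0,0],0.75],[[0,0,-4],[0,0,0],0.75],[[0,0,-3],[0,0,0],0.75],[[0,0,-1.4],[0,0,0],0.75],[[0,0,-0.5],[0,0,0],0.75],[[0,0,0],[0,0,0],0.6],[[0,0,0],[0,0,0],0.4],[[0,0,0],[0,0,0],0.4],[[0,0,0],[0,0,0],0.4]]}}

```text
t: 18.9
eef_pos: [505.9, -385.2, 25.6]
tcp_rot: [-3.141, 0.002, 2.896]
ft_force: [-0.2, 0.3, 6.0]
opening: 0.498
grip_force: 30.0
```

Call:
{"fn": "move_arm", "kwargs": {"commands": [[[0,0,0],[0,0,0],0.4],[[0,0,0],[0,0,0],0.4],[[0,0,0],[0,0,0],0.4]]}}

```text
t: 19.2
eef_pos: [505.9, -385.2, 25.6]
tcp_rot: [-3.141, 0.002, 2.896]
ft_force: [-0.0, 0.7, 7.3]
opening: 0.498
grip_force: 30.0
```

Call:
{"fn": "move_arm", "kwargs": {"commands": [[[0,0,3],[0,0,0],0.4],[[0,0,4],[0,0,0],0.4],[[0,0,3],[0,0,0],0.4],[[-0.7,2.6,0],[0,0,0],0.4],[[-0.9,3.5,0],[0,0,0],0.4],[[-0.9,3.5,0],[0,0,0],0.4],[[-0.9,3.5,0],[0,0,0],0.4],[[-0.8,3.5,0],[0,0,0],0.4],[[0,0,0],[0,0,0],0.4],[[0,0,0],[0,0,0],0.4]]}}

```text
t: 20.2
eef_pos: [463.7, -218.6, 124.9]
tcp_rot: [-3.141, 0.001, 2.897]
ft_force: [0.5, 0.6, -1.9]
opening: 0.503
grip_force: 30.0
```

Call:
{"fn": "move_arm", "kwargs": {"commands": [[[0,0,0],[0,0,0],0.4],[[0,0,0],[0,0,0],0.4]]}}

```text
t: 20.4
eef_pos: [463.7, -219.7, 124.3]
tcp_rot: [-3.142, 0.0, 2.895]
ft_force: [-0.1, -0.3, -1.3]
opening: 0.5
grip_force: 30.0
```

Call:
{"fn": "move_arm", "kwargs": {"commands": [[[0.05,0.05,-2],[0,0,0],0.4],[[0,0,-3],[0,0,0],0.4],[[0,0,-2.2],[0,0,0],0.4],[[0,0,-1.2],[0,0,0],0.4],[[0,0,-0.6],[0,0,0],0.4],[[0,0,-0.3],[0,0,0],0.4],[[0,0,-0.1],[0,0,0],0.4],[[0,0,-0.1],[0,0,0],0.4],[[0,0,0],[0,0,0],0.4],[[0,0,0],[0,0,0],0.4]]}}

```text
t: 21.4
eef_pos: [464.3, -218.6, 30.6]
tcp_rot: [-3.141, 0.002, 2.896]
ft_force: [-3.3, 0.7, 5.3]
opening: 0.5
grip_force: 30.0
```

Call:
{"fn": "move_arm", "kwargs": {"commands": [[[0,0,0],[0,0,0],0.65],[[0,0,0],[0,0,0],0.65],[[0,0,3],[0,0,0],0.65],[[0,0,4],[0,0,0],0.65],[[0,0,4],[0,0,0],0.65],[[2.5,-0.1,4],[0,0,-7.5],0.65],[[3,-0.1,2],[0,0,-7.5],0.65],[[3,-0.1,0],[0,0,-7.5],0.65],[[3,-0.1,0],[0,0,-7.5],0.65],[[3,-0.1,0],[0,0,-7.5],0.65]]}}

```text
t: 22.4
eef_pos: [610.2, -223.3, 200.0]
tcp_rot: [3.141, 0.001, 2.236]
ft_force: [0.7, 0.3, -0.1]
opening: 0.647
grip_force: 0.0
```

Call:
{"fn": "move_arm", "kwargs": {"commands": [[[3,-0.1,0],[0,0,-7.5],0.65],[[1.5,-0.1,0],[0,0,-7.5],0.65],[[0,0,0],[0,0,0],0.65],[[0,0,0],[0,0,0],0.65],[[0,0,0],[0,0,0],0.65]]}}

```text
t: 22.9
eef_pos: [653.2, -225.4, 199.6]
tcp_rot: [-3.141, -0.0, 1.982]
ft_force: [-0.8, -0.2, -0.4]
opening: 0.65
grip_force: 0.0
```

```bash
python3 snap.py w7
```

```text
22.9 [ 653.19747197 -225.35433326  199.59633764] [-1.79993639e+02 -7.59501336e-03  1.13575417e+02]
```

View pics/w7v.png

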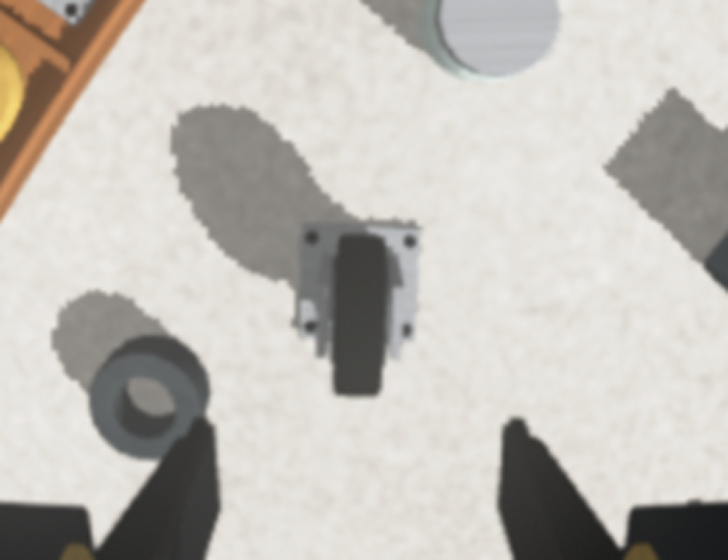

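The large caster's plate holes are at (311,237), (411,241), (406,329) and (310,327). Its wheel is nearly along the image columns, with the dark ring to the left.

```bash
python3 - <<'E'
from h import *
import pickle
c=pickle.load(open("pics/w7.pkl","rb"))
P=np.array([plane("wrist",190+u/2.8,80+v/2.8,4,c) for u,v in((311,237),(411,241),(406,329),(310,327))])
print(P.round(1),P.mean(0))
for d in(P[1]-P[0],P[2]-P[3],P[1]-P[2],P[0]-P[3]):print(np.degrees(np.arctan2(d[1],d[0])))
print("ring",plane("wrist",190+150/2.8,80+400/2.8,25,c),"jar",plane("wrist",190+498/2.8,80+20/2.8,70,c))
E
```

```text
[[ 630.3 -220.8]
 [ 670.5 -205.2]
 [ 684.8 -242.1]
 [ 645.6 -258.2]] [ 657.80368186 -231.56597286]
21.224731604514034
22.303266302700706
111.25396526457794
112.11668658495924
ring [ 592.45760962 -310.76835461] jar [ 657.08167871 -111.42821615]
```

Call:
{"fn": "move_arm", "kwargs": {"commands": [[[0.4,-0.6,-3],[0,0,-1.9],0.65],[[0,0,-4],[0,0,0],0.65],[[0,0,-4],[0,0,0],0.65],[[0,0,-3],[0,0,0],0.65],[[0,0,-2],[0,0,0],0.65],[[0,0,-0.8],[0,0,0],0.65],[[0,0,0],[0,0,0],0.65],[[0,0,0],[0,0,0],0.4],[[0,0,0],[0,0,0],0.2],[[0,0,0],[0,0,0],0.2]]}}

```text
t: 23.95
eef_pos: [658.4, -231.5, 32.6]
tcp_rot: [3.14, 0.001, 1.947]
ft_force: [-0.7, -0.0, -0.2]
opening: 0.45
grip_force: 0.0
```

Call:
{"fn": "move_arm", "kwargs": {"commands": [[[0,0,0],[0,0,0],0.2],[[0,0,0],[0,0,0],0.2],[[0,0,0],[0,0,0],0.2]]}}

```text
t: 24.25
eef_pos: [658.1, -231.4, 32.0]
tcp_rot: [3.141, 0.0, 1.947]
ft_force: [-1.6, 0.5, 6.0]
opening: 0.336
grip_force: 30.0
```

Call:
{"fn": "move_arm", "kwargs": {"commands": [[[0,0,3],[0,0,0],0.2],[[0,0,4],[0,0,0],0.2],[[0,0,4],[0,0,0],0.2],[[-1,2,2],[0,0,-2.4],0.2],[[-2,4,0],[0,0,-2.4],0.2],[[-2,4,0],[0,0,-2.4],0.2],[[-2,4,0],[0,0,-2.4],0.2],[[-2,4,0],[0,0,-2.4],0.2],[[-2,4,0],[0,0,-2.4],0.2],[[-2,4,0],[0,0,-2.4],0.2]]}}

```text
t: 25.25
eef_pos: [526.9, 30.1, 161.3]
tcp_rot: [3.142, -0.0, 1.651]
ft_force: [0.7, 0.9, -1.1]
opening: 0.335
grip_force: 30.0
```

Call:
{"fn": "move_arm", "kwargs": {"commands": [[[-2,4,0],[0,0,-2.4],0.2],[[-1.5,3,0],[0,0,-2.4],0.2],[[-1.2,2.6,0],[0,0,-2.4],0.2],[[0,0,0],[0,0,0],0.2],[[0,0,0],[0,0,0],0.2],[[0,0,0],[0,0,0],0.2]]}}

```text
t: 25.85
eef_pos: [481.4, 124.1, 161.3]
tcp_rot: [3.141, 0.0, 1.528]
ft_force: [0.8, 0.2, -1.6]
opening: 0.34
grip_force: 30.0
```

```bash
python3 snap.py w8
```

```text
25.85 [481.3851525  124.10787744 161.3160744 ] [1.79986253e+02 4.03686429e-03 8.75349580e+01]
```

View pics/w8v.png

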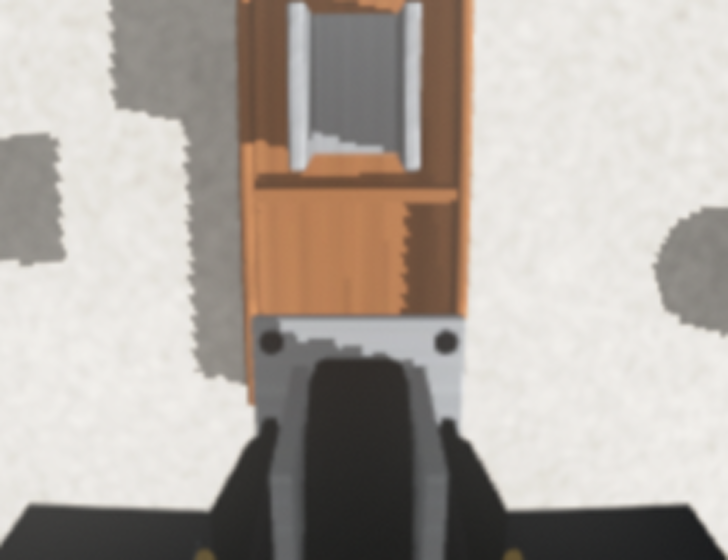

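The bracket sits in its pocket. The divider's top is at v≈190 (u 252–460) and the caster plate's edge at v≈316 (u 252–466).

```bash
python3 - <<'E'
from h import *
import pickle
c=pickle.load(open("pics/w8.pkl","rb"))
f=lambda u,v,z:plane("wrist",190+u/2.8,80+v/2.8,z,c)
d=(f(252,190,22)+f(460,190,22))/2;e=(f(252,316,133)+f(466,316,133))/2
y=np.array([.0436,.999]);print("pocket",d-39.5*y,"caster",e-26*y)
E
```

```text
pocket [481.50587875 126.64549858] caster [482.39996116 124.84258208]
```

Offset is only (−1, +2) mm. Contact is expected at TCP z≈37.

Call:
{"fn": "move_arm", "kwargs": {"commands": [[[0,0.15,-3],[0,0,0],0.2],[[0,0,-3],[0,0,0],0.2],[[0,0,-3],[0,0,0],0.2],[[0,0,-2],[0,0,0],0.2],[[0,0,-0.8],[0,0,0],0.2],[[0,0,-0.4],[0,0,0],0.2],[[0,0,-0.2],[0,0,0],0.2],[[0,0,-0.05],[0,0,0],0.2],[[0,0,0],[0,0,0],0.2],[[0,0,0],[0,0,0],0.2]]}}

```text
t: 26.9
eef_pos: [481.3, 126.2, 37.5]
tcp_rot: [3.14, -0.0, 1.528]
ft_force: [-0.7, 0.1, -1.9]
opening: 0.337
grip_force: 30.0
```

Call:
{"fn": "move_arm", "kwargs": {"commands": [[[0,0,-0.1],[0,0,0],0.2],[[0,0,0],[0,0,0],0.2],[[0,0,0],[0,0,0],0.2]]}}

```text
t: 27.2
eef_pos: [481.3, 126.2, 36.9]
tcp_rot: [3.14, -0.0, 1.528]
ft_force: [-2.2, 0.2, 11.8]
opening: 0.333
grip_force: 30.0
```

Call:
{"fn": "move_arm", "kwargs": {"commands": [[[0,0,0],[0,0,0],0.6],[[0,0,0],[0,0,0],0.6],[[0,0,3],[0,0,0],0.6],[[0,0,4],[0,0,0],0.6],[[0,0,4],[0,0,0],0.6],[[0,0,5],[0,0,0],0.6],[[-2.5,3,2],[0,0,4],0.6],[[-2.5,4,0],[0,0,4],0.6],[[-2.5,4,0],[0,0,4],0.6],[[-2.5,4,0],[0,0,4],0.6]]}}

```text
t: 28.2
eef_pos: [379.9, 277.3, 216.2]
tcp_rot: [3.141, -0.0, 1.809]
ft_force: [1.3, 0.9, 0.4]
opening: 0.599
grip_force: 0.0
```

Call:
{"fn": "move_arm", "kwargs": {"commands": [[[-2.5,4,0],[0,0,4],0.6],[[-2.5,4,0],[0,0,4],0.6],[[-2.5,4,0],[0,0,4],0.6],[[-2.5,4,0],[0,0,4],0.6],[[-2.5,4,0],[0,0,4],0.6],[[0,0,0],[0,0,0],0.6],[[0,0,0],[0,0,0],0.6]]}}

```text
t: 28.9
eef_pos: [255.2, 476.5, 215.5]
tcp_rot: [-3.141, 0.0, 2.158]
ft_force: [0.4, -0.4, 0.4]
opening: 0.603
grip_force: 0.0
```

```bash
python3 - <<'E'
from h import *
t=read_camera("top");s=read_camera("scene")
cv2.imwrite("pics/end.png",np.vstack([cv2.resize(t[135:275,135:515],(800,295)),cv2.resize(s[120:310,220:450],None,fx=1.55,fy=1.55)[:,:].copy() if 0 else cv2.resize(s[130:275,180:500],(800,300))]))
E
```

```text
(no output)
```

View pics/end.png

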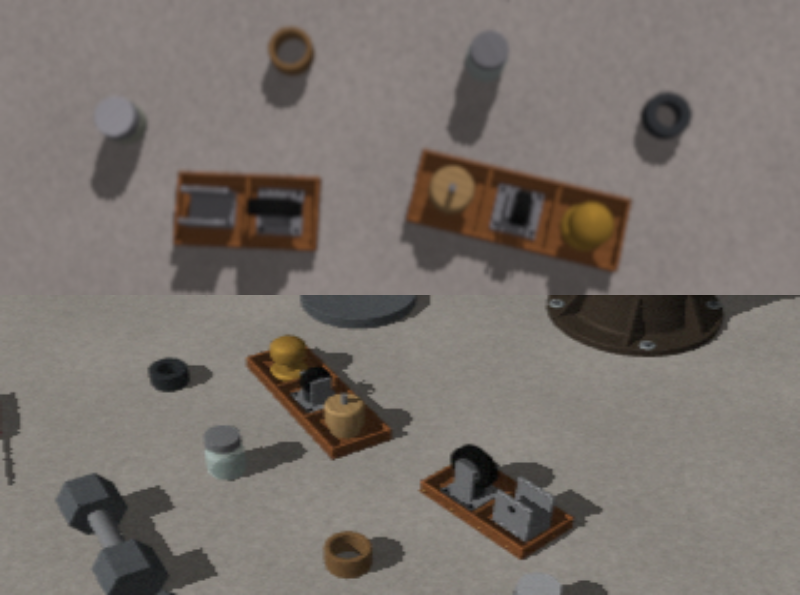

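All five parts stand upright in their own pockets, and the jar, tape and tin stand where they were. I'm handing the job in.

```bash
python3 -c "
from cell import env
print(env.job_done())"
```

```text
the job is handed in; nothing more can be done
None
```

Both kits are made up and handed in at about 29 s of the 144 s: large caster and bracket in the short tray; small caster, foot and knob in the long tray; jar, tape and tin untouched; the judge's verdict was not shown.

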